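# Fill the display tray with matching bottles

### The job

Fill up the display tray: behind each bottle that already stands at the front of a lane, stand its exact twin (same body colour and same cap colour) upright on the tray floor in the same lane, setting each one down gently rather than dropping it. Leave the bottles already in the tray where they are, and leave the three look-alikes, whose cap is the wrong colour for that body, standing where they are on the table; knock nothing over.

Things in the scene. Friction and masses are not known exactly. Their poses are not given: they have to be found in the camera images.
- tray: Fixed cardboard tray 176 (x) by 256 mm (y). Origin: centre of underside; x to its low front, away from the robot; y to the robot's left. Inner floor 5 mm up. 3 lanes along x, centre lines y = -82, 0, 82 mm, each 78 wide, 166 long inside. Walls: back 65 mm high, front 30, sides 65 to 35, dividers 40. Front half of each lane (x about +45) holds a bottle; back half (x about -42) is empty.
- green_front_c (a point): Bottle with green body and white cap already standing at the front of a lane of the tray (any lane); loose, stays there. 300 ml bottle, round, 58 mm across, 145 mm tall, 0.2 to 0.4 kg. Its cap, a plain cylinder 36 mm across, is the top 40 mm; a sloping shoulder below it. Origin: the bottle's centre, 72.5 mm above its foot; z up.
- blue_front_c (a point): Bottle with blue body and white cap already standing at the front of a lane of the tray (any lane); loose, stays there. 300 ml bottle, round, 58 mm across, 145 mm tall, 0.2 to 0.4 kg. Its cap, a plain cylinder 36 mm across, is the top 40 mm; a sloping shoulder below it. Origin: the bottle's centre, 72.5 mm above its foot; z up.
- pink_front_c (a point): Bottle with bright pink body and black cap already standing at the front of a lane of the tray (any lane); loose, stays there. 300 ml bottle, round, 58 mm across, 145 mm tall, 0.2 to 0.4 kg. Its cap, a plain cylinder 36 mm across, is the top 40 mm; a sloping shoulder below it. Origin: the bottle's centre, 72.5 mm above its foot; z up.
- green_white_c (a point): Bottle with green body and white cap, standing loose on the table; has an exact twin in the tray. 300 ml bottle, round, 58 mm across, 145 mm tall, 0.2 to 0.4 kg. Its cap, a plain cylinder 36 mm across, is the top 40 mm; a sloping shoulder below it. Origin: the bottle's centre, 72.5 mm above its foot; z up.
- blue_white_c (a point): Bottle with blue body and white cap, standing loose on the table; has an exact twin in the tray. 300 ml bottle, round, 58 mm across, 145 mm tall, 0.2 to 0.4 kg. Its cap, a plain cylinder 36 mm across, is the top 40 mm; a sloping shoulder below it. Origin: the bottle's centre, 72.5 mm above its foot; z up.
- pink_black_c (a point): Bottle with bright pink body and black cap, standing loose on the table; has an exact twin in the tray. 300 ml bottle, round, 58 mm across, 145 mm tall, 0.2 to 0.4 kg. Its cap, a plain cylinder 36 mm across, is the top 40 mm; a sloping shoulder below it. Origin: the bottle's centre, 72.5 mm above its foot; z up.
- green_black_c (a point): Bottle with green body and black cap, standing loose on the table; a look-alike with no twin in the tray. 300 ml bottle, round, 58 mm across, 145 mm tall, 0.2 to 0.4 kg. Its cap, a plain cylinder 36 mm across, is the top 40 mm; a sloping shoulder below it. Origin: the bottle's centre, 72.5 mm above its foot; z up.
- blue_black_c (a point): Bottle with blue body and black cap, standing loose on the table; a look-alike with no twin in the tray. 300 ml bottle, round, 58 mm across, 145 mm tall, 0.2 to 0.4 kg. Its cap, a plain cylinder 36 mm across, is the top 40 mm; a sloping shoulder below it. Origin: the bottle's centre, 72.5 mm above its foot; z up.
- pink_white_c (a point): Bottle with bright pink body and white cap, standing loose on the table; a look-alike with no twin in the tray. 300 ml bottle, round, 58 mm across, 145 mm tall, 0.2 to 0.4 kg. Its cap, a plain cylinder 36 mm across, is the top 40 mm; a sloping shoulder below it. Origin: the bottle's centre, 72.5 mm above its foot; z up.
Mind the look-alikes: they are no part of the job. Leave any orange look-alike of the part that bears blue_white_c alone.

How it is judged:
By the outcome, as a careful person would: the job done as asked, in the order asked, and still so for the second after the job is handed in, with the robot touching nothing.
It also fails if it takes over 80 s, if anything falls off the work surface, if the arm or the gripper's body presses on something with over 40 N, if the wrist force passes 120 N, or if a joint passes its speed limit or range.

### The arm

A 6-joint arm with a two-finger parallel gripper is mounted at the origin on the work surface. World frame = base frame: x ahead of the robot, y to its left, z up, the work surface at z = 0. Lengths are in m, angles in rad, forces in N, time in s.
With the tool pointing down it reaches from about 0.25 to 0.775 m from the base axis. Payload 4 kg.
Tool frame: the origin (TCP) lies on the centre line of the jaws, within the pads' length; the fingertips stand 22 mm ahead of it and the grasp point (between the pads) lies 3 mm ahead of it; z points along the fingers, y is the direction in which the jaws open and shut (so a half turn about z gives the same grasp; the last joint's range is limited). The gripper opens to 85 mm and grips with 20 to 120 N. Pads are 22 mm wide; open, the fingers measure 114 mm over their backs; the gripper's body (76 mm by 85 mm) begins 54 mm behind the grasp point. The pads swing forward as they close: fully open they stand 13 mm farther back than shut.
Start: joints at [-1.298, 0.087, 1.371, -0, 1.684, -0.103], TCP at [0.202, -0.512, 0.253] pointing down, gripper open.
Joint ranges: [-3.1, 3.1], [-0.76, 2.03], [0.27, 2.55], [-1.08, 4.22], [0.17, 2.65], [-2.57, 2.57]. Speed limits (rad/s): [2.79, 2.79, 3.14, 3.14, 3.14, 3.14].

### API

Orientations are given as a unit quaternion [w, x, y, z].
In Python, from cell import * gives the robot as it stands.
- The arm moves only by the tool apply_moves, never from a script. Its argument "series" is a list of rows, each a list of 3 entries, a list of its own where there are three numbers: the shift along the world's x, y, z in mm, then the turn about the world's z in degrees, then the finger opening in mm, from 0 to 85.4. In form: [[[dx, dy, dz], twist, gripper], ...]. A call has 1 to 10 rows; each row is the pose to reach, as a shift and turn from the pose measured when the call began; what a row does not reach only later rows make up. A row lasts 1/12 s, in which the tool goes at most 41.7 mm and 7.16 degrees, less where a joint would pass 70% of its speed; a pose out of reach is approached as far as the arm can. A call with a gripper value outside its range is refused whole. The fingers move at their own pace and stop on an object; the grip force is fixed at half the most. Time passes only in rows, so rows that repeat a pose let the fingers close. It gives the time, the measured TCP pose, the force and the opening at its end, in the units of the state.
- sense(): the state, without advancing time (a new reading comes with each control period).
- snapshot(name): name is "side" or "top" or "wrist"; returns a dict with "pixels" (400x640x3 uint8, red, green, blue), "range_z" (400x640 float32, m along the optical axis (not along the pixel's ray), 0 where there is no reading), "vertical_fov" (degrees; the focal length in pixels is half the picture's height over the tangent of half this angle, whatever the lens; pixels are square), "cx", "cy" (the principal point, pixels), "cam_to_world" (4x4, takes a point from camera to world coordinates). Camera axes: x right, y up, looking along -z (the intrinsics and any distortion apply to the point x, -y, -z); pixel columns grow to the right and rows downward; lengths in m; the calibration is good to about 2 mm. The wrist camera is an equidistant fisheye: a pixel r from the principal point sees the ray r / f radians off the axis. A picture is of the moment at which its call begins.
- close_job(): hands the job in, once; it reports no verdict.
The state is a dict: "time": time; "joint_positions": joint angles; "dq": joint speeds; "joint_torque": joint torques, N m; "ee_pos": TCP position; "ee_rot": TCP orientation; "ft_force": force on the tool from outside, world axes, zero at the start; "moment": the same for the moment, N m; "grip_width": opening from 0.0 (shut) to 1.0 (fully open).
Only numpy, scipy, OpenCV 4.12 (cv2) and the standard library are available. Lean on these libraries where they do the work, as an engineer would, in place of code of your own. Each camera call takes 0.05 s, during which the arm holds its last target.

## Working session

There is one attempt and no reset: what is moved stays moved. The work goes in short steps, Python scripts to look and compute and a tool call to move; the robot and the scene stay as the last step left them, time stands still between calls to the robot, and variables do not carry over. Pictures are saved under pics/ and viewed, and the job is handed in when it is done.

Besides the shell and the picture viewer there is one more tool, called after "Emit:" as name([rows], argument=value, ...), one row to a line, values as JSON. apply_moves: Moves the arm, as the interface text tells. Its arguments: {"type":"object","properties":{"series":{"type":"array"}},"required":["series"]}

```bash
mkdir -p pics; ls
python3 - <<'E'
from cell import *
import cv2
s=sense(); print(s)
for n in("side","top","wrist"):
    d=snapshot(n); cv2.imwrite(f"pics/{n}0.png",d["pixels"][:,:,::-1])
    print(n,d["vertical_fov"],d["cx"],d["cy"],d["cam_to_world"].round(3).tolist() if hasattr(d["cam_to_world"],'round') else d["cam_to_world"])
    import numpy as np; np.savez(f"{n}0.npz",**d)
E
```

```text
pics
{'time': 0.0, 'joint_positions': array([-1.29809175e+00,  8.79918171e-02,  1.37232941e+00,  5.59752585e-05,
        1.68358083e+00, -1.03146632e-01]), 'dq': array([ 0.00106996, -0.00072874, -0.00058834, -0.00019488,  0.0001302 ,
        0.00035884]), 'joint_torque': array([-5.84046375e-04, -3.51870024e+01, -3.13266885e+01, -1.62353931e-04,
        1.09232028e-02,  1.40002399e-05]), 'ee_pos': array([ 0.20174787, -0.51116486,  0.25208082]), 'ee_rot': array([-1.15291236e-03,  9.82392652e-01,  1.86824362e-01, -7.00638885e-05]), 'ft_force': array([-0.08368708, -0.03944954, -0.33183957]), 'moment': array([-0.02817951, -0.0175959 , -0.00203903]), 'grip_width': 0.9974113723191178}
side 48.580932215286175 313.9525587449895 194.5022714335983 [[-0.959, 0.176, -0.222, 0.312], [-0.283, -0.567, 0.774, 0.956], [0.011, 0.805, 0.593, 0.82], [0.0, 0.0, 0.0, 1.0]]
top 49.401377396749666 317.43757703464064 200.24790878842813 [[0.009, 0.998, -0.054, 0.528], [-1.0, 0.009, 0.001, 0.011], [0.002, 0.054, 0.999, 1.111], [0.0, 0.0, 0.0, 1.0]]
wrist 65.70646984690485 323.2094265358954 199.88284293425443 [[0.367, 0.894, 0.256, 0.266], [-0.93, 0.354, 0.1, -0.487], [-0.002, -0.275, 0.962, 0.373], [0.0, 0.0, 0.0, 1.0]]
```

View pics/top0.png

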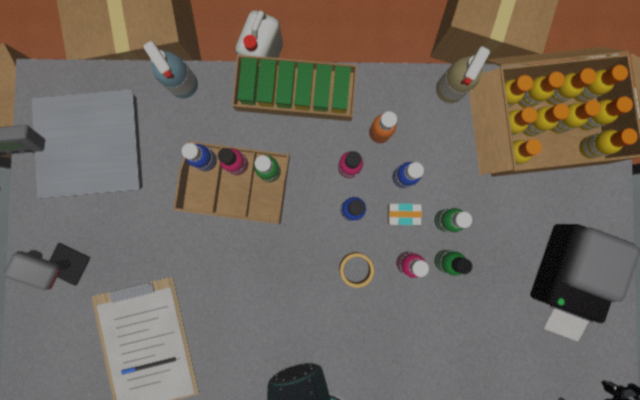

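View pics/side0.png

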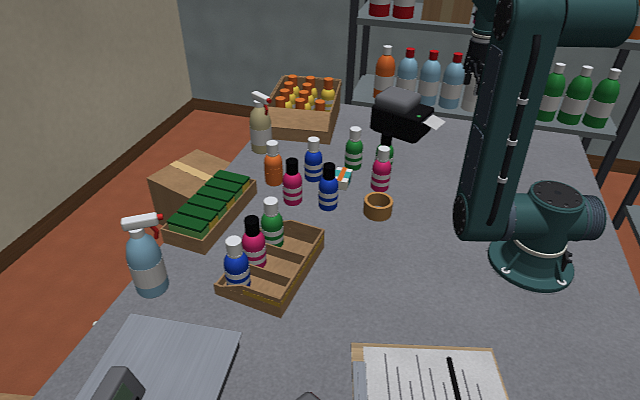

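View pics/wrist0.png

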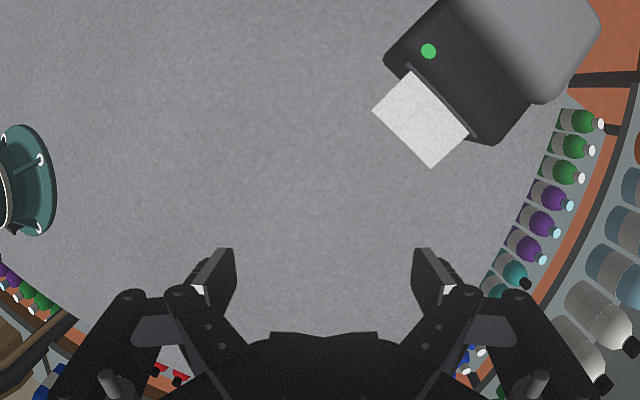

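The top view shows the tray fronts: blue/white at px (198,155), pink/black (232,160) and green/white (266,167).

These could be taken for the targets:
- pink/black (350,163)
- pink/white (414,266), a look-alike
- blue/white (410,173)
- blue/black (354,208), a look-alike
- green/white (457,220)
- green/black (457,262), a look-alike
- orange/white (384,126), to be left alone

My choices are (350,163), (410,173) and (457,220). Next I'll measure them and check a close crop.

```bash
cat > h.py <<'E'
import numpy as np, cv2
def cloud(d):
    H,W=d["range_z"].shape; f=H/2/np.tan(np.radians(float(d["vertical_fov"]))/2)
    v,u=np.mgrid[:H,:W]; z=d["range_z"]
    p=np.stack([(u-d["cx"])/f*z,-(v-d["cy"])/f*z,-z],-1)
    T=np.array(d["cam_to_world"]); return p@T[:3,:3].T+T[:3,3]
def caps(d,lo=.138,hi=.16):
    P=cloud(d); ok=(d["range_z"]>0)&(P[...,2]>lo)&(P[...,2]<hi)
    n,L,st,c=cv2.connectedComponentsWithStats(ok.astype(np.uint8))
    out=[]
    for i in range(1,n):
        if 60<st[i,4]<800:
            m=L==i; q=P[m]; col=d["pixels"][m].mean(0)
            out.append((c[i].round(0),q.mean(0).round(4),st[i,4],col.round(0)))
    return out
E
python3 - <<'E'
from h import *
d=dict(np.load("top0.npz")); P=cloud(d)
for c in caps(d): print(*c)
print("table",P[320,230],P[230,320])
# tray rim
m=(P[...,2]>.02)&(P[...,2]<.09)
vis=np.zeros((400,640),np.uint8); 
r=d["pixels"][90:300,150:500,::-1]; cv2.imwrite("pics/crop.png",cv2.resize(r,None,fx=2.25,fy=2.25,interpolation=cv2.INTER_CUBIC))
for (u,v) in [(190,217),(282,222),(180,180),(286,190),(181,207)]: print(u,v,P[v,u].round(4))
E
```

```text
[173.  62.] [0.8885 0.338  0.1492] 172 [ 82. 100. 107.]
[460.  69.] [ 0.8796 -0.3098  0.1497] 199 [114. 105.  77.]
[157.  72.] [0.8661 0.3734 0.1487] 84 [ 94. 113. 120.]
[618.  73.] [ 0.8734 -0.6659  0.1483] 250 [150.  88.  22.]
[586.  77.] [ 0.8647 -0.5945  0.1486] 238 [154.  92.  23.]
[555.  80.] [ 0.8562 -0.5236  0.1487] 235 [156.  95.  25.]
[524.  83.] [ 0.8478 -0.4521  0.1489] 234 [157.  97.  29.]
[623. 105.] [ 0.8011 -0.6744  0.1485] 251 [151.  89.  22.]
[591. 108.] [ 0.7928 -0.6031  0.1485] 244 [155.  93.  24.]
[560. 112.] [ 0.7842 -0.5319  0.1488] 236 [157.  96.  26.]
[528. 115.] [ 0.776  -0.4611  0.1488] 233 [159.  99.  29.]
[388. 119.] [ 0.7641 -0.1485  0.1447] 202 [168. 167. 166.]
[ 22. 143.] [0.7022 0.6684 0.1488] 277 [56. 60. 55.]
[627. 137.] [ 0.7292 -0.683   0.1487] 248 [153.  89.  22.]
[532. 147.] [ 0.7036 -0.4693  0.1487] 240 [159.  99.  32.]
[190. 151.] [0.6871 0.2945 0.1492] 224 [163. 162. 161.]
[226. 156.] [0.6776 0.2149 0.1494] 214 [52. 45. 44.]
[353. 159.] [ 0.6736 -0.0699  0.1447] 202 [53. 48. 50.]
[263. 163.] [0.6608 0.1324 0.1497] 208 [167. 167. 164.]
[415. 170.] [ 0.65   -0.2085  0.1446] 203 [168. 168. 167.]
[356. 207.] [ 0.5651 -0.0771  0.1447] 203 [50. 50. 56.]
[463. 220.] [ 0.5403 -0.315   0.1445] 218 [167. 167. 165.]
[ 43. 273.] [0.4138 0.6088 0.1514] 650 [93. 91. 92.]
[464. 266.] [ 0.4381 -0.3149  0.1448] 218 [37. 38. 38.]
[420. 268.] [ 0.4318 -0.2187  0.1444] 214 [170. 169. 168.]
[295. 371.] [0.2092 0.0538 0.1497] 167 [35. 36. 37.]
table [0.28450115 0.2260849  0.00373064] [ 0.51213391  0.0019904  -0.00160215]
190 217 [ 0.5422  0.3343 -0.0007]
282 222 [ 0.5316  0.0993 -0.0017]
180 180 [0.6311 0.344  0.0573]
286 190 [0.6134 0.0898 0.0028]
181 207 [0.5667 0.3508 0.0223]
```

View pics/crop.png

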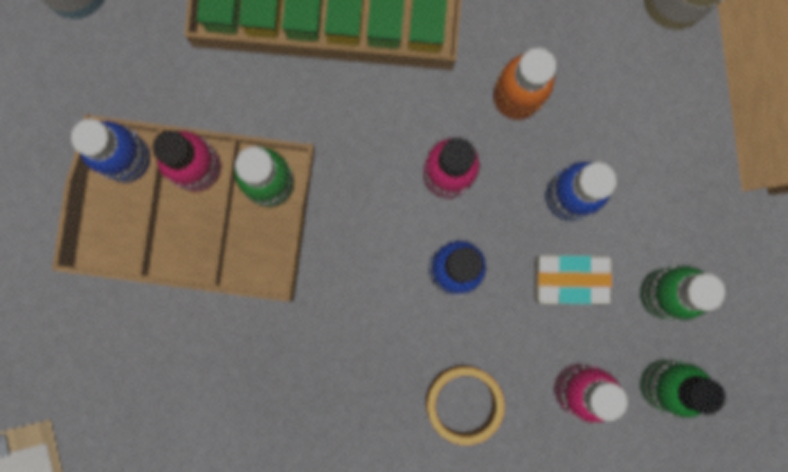

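The crop confirms the choices: pink/black, blue/white and green/white are the targets. Next is the tray pose.

Run:
```python
from h import *
d=dict(np.load("top0.npz"))
px=d["pixels"]; hsv=cv2.cvtColor(px,cv2.COLOR_RGB2HSV)
f=200/np.tan(np.radians(float(d["vertical_fov"]))/2); T=d["cam_to_world"]
def ray(u,v,z):
    r=T[:3,:3]@np.array([(u-d["cx"])/f,-(v-d["cy"])/f,-1]); return T[:3,3]+r*((z-T[2,3])/r[2])
P=cloud(d)
m=(hsv[...,0]>6)&(hsv[...,0]<26)&(hsv[...,1]>60)
m[:, :170]=0; m[:,300:]=0; m[:135]=0; m[232:]=0
m=m.astype(np.uint8)
cs,_=cv2.findContours(m,cv2.RETR_EXTERNAL,cv2.CHAIN_APPROX_NONE)
c=max(cs,key=cv2.contourArea)
q=cv2.approxPolyDP(c,6,True)[:,0]; print(q.tolist())
pts=c[:,0].astype(float)
# back edge: lowest contour px per column between 185 and 272 at z .065
b=np.array([ray(u,pts[pts[:,0]==u][:,1].max()+.5,.065) for u in range(186,273)])
l=cv2.fitLine(b[:,:2].astype(np.float32),cv2.DIST_HUBER,0,.01,.01).ravel(); 
print("back line yaw",np.degrees(np.arctan2(-l[0],l[1])),np.degrees(np.arctan2(l[0],-l[1])),l)
# right edge
for vv in (168,180,190,200,210,216): print(vv, pts[pts[:,1]==vv][:,0].min(), pts[pts[:,1]==vv][:,0].max())
vis=px.copy(); cv2.drawContours(vis,[c],-1,(255,0,255),1)
cv2.imwrite("pics/tray.png",cv2.resize(vis[130:240,160:310,::-1],None,fx=5,fy=5,interpolation=cv2.INTER_NEAREST))
# dividers / rim by depth heights
w=(P[...,2]>.055)&(P[...,2]<.075); w[:,:165]=0; w[:,300:]=0; w[:195]=0;w[235:]=0
print("back rim pts",w.sum(), P[w][:, :2].min(0),P[w][:, :2].max(0))
```

```text
[[183, 158], [174, 209], [279, 222], [288, 154], [200, 143], [217, 157], [212, 169]]
back line yaw -7.0220804 172.9779 [0.12225185 0.9924991  0.5416932  0.22154264]
168 180.0 287.0
180 178.0 285.0
190 176.0 284.0
200 175.0 282.0
210 176.0 281.0
216 221.0 280.0
back rim pts 338 [0.52877246 0.09483136] [0.5964628  0.35721212]
```

View pics/tray.png

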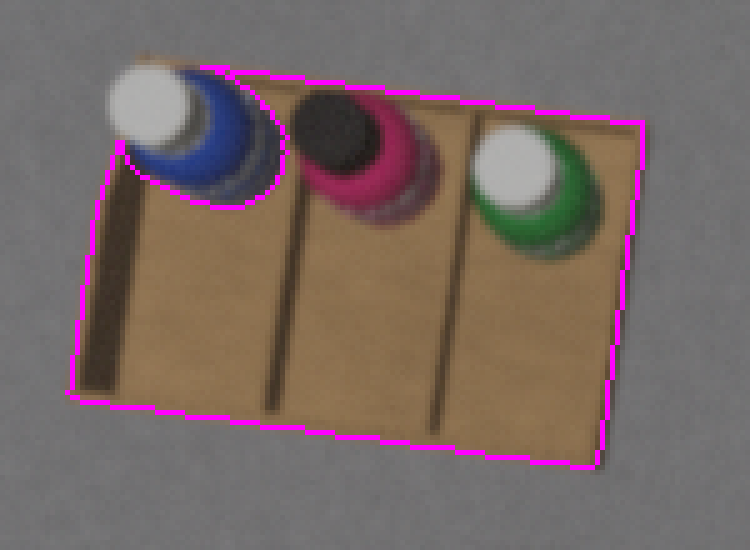

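Run:
```python
from h import *
d=dict(np.load("top0.npz"))
f=200/np.tan(np.radians(float(d["vertical_fov"]))/2); T=d["cam_to_world"]
def ray(u,v,z):
    r=T[:3,:3]@np.array([(u-d["cx"])/f,-(v-d["cy"])/f,-1]); return T[:3,3]+r*((z-T[2,3])/r[2])
a=ray(173.5,209,.065);b=ray(280,223,.065); print(a,b,np.linalg.norm(a-b))
fr=ray(289,153.7,.03); fl=ray(188,141.5,.03); print(fr,fl,np.linalg.norm(fr-fl), np.linalg.norm(fr-b))
for yaw in (-7.02,):
    y=np.radians(yaw); ex=np.array([np.cos(y),np.sin(y)]); ey=np.array([-np.sin(y),np.cos(y)])
    mid=(a+b)[:2]/2; C=mid+ .088*ex; C2=(fr+fl)[:2]/2-.088*ex; print("C",C,C2)
    C=(C+C2)/2
    for n,p in dict(blue=(.6871,.2945),pink=(.6776,.2149),green=(.6608,.1324)).items():
        r=np.array(p)-C; print(n,r@ex,r@ey)
    # divider pixels at crop: (272,410)&(435,432) ends near back, top z .045
    for (u,v) in [(272,410),(435,432),(303,190),(466,190)]:
        p=ray(160+u/5,130+v/5,.04)[:2]-C; print("div",p@ex,p@ey)
    for n,ly in dict(blue=.082,pink=0,green=-.082).items(): print(n,(C-.042*ex+ly*ey).round(4))
```

```text
[0.56017327 0.35537027 0.065     ] [0.52895197 0.09877116 0.065     ] 0.2584915355650352
[0.70251079 0.0816101  0.03      ] [0.73085974 0.33518641 0.03      ] 0.2551560484980501 0.1778824565598963
C [0.63190293 0.21631573] [0.62934495 0.21915324]
blue 0.04667072973184093 0.08309231270905279
pink 0.046970323674961234 0.0029279799701766858
green 0.040379067517455555 -0.08100678840542642
div -0.08104590100153156 0.03538071098627728
div -0.08121017729490962 -0.045691259421169354
div 0.02879189850400252 0.03588409859651819
div 0.03942664726992892 -0.044109370885894804
blue [0.599  0.3043]
pink [0.5889 0.2229]
green [0.5789 0.1415]
```

Move above green_white at (540,-315).

Emit:
apply_moves([
  [[40, 20, 0], 0, 85],
  [[75, 43, 0], 0, 85],
  [[110, 64, 0], 0, 85],
  [[145, 84, 0], 0, 85],
  [[180, 104, 0], 0, 85],
  [[215, 125, 0], 0, 85],
  [[250, 145, 0], 0, 85],
  [[285, 165, 0], 0, 85],
  [[315, 183, 0], 0, 85],
  [[338, 196, 0], 0, 85],
])

```text
time: 0.98
ee_pos: [0.542, -0.3129, 0.2516]
ee_rot: [-0.002, 0.982, 0.188, -0.0]
ft_force: [0.2, -0.7, 1.1]
grip_width: 0.996
```

Run:
```python
from cell import *
from h import *
s=sense(); print(s["time"],s["ee_pos"],s["ee_rot"],s["ft_force"],s["joint_positions"].round(2))
d=snapshot("wrist"); cv2.imwrite("pics/w1.png",d["pixels"][:,:,::-1])
P=cloud(d) # not fisheye
f=200/np.radians(d["vertical_fov"]/2)
f2=200/np.tan(np.radians(d["vertical_fov"])/2)
T=np.array(d["cam_to_world"]); v,u=np.mgrid[:400,:640]; dx=u-d["cx"];dy=v-d["cy"];r=np.hypot(dx,dy)+1e-9;th=r/f2
z=d["range_z"]; k=np.tan(th)/r*z
P=np.stack([dx*k,-dy*k,-z],-1)@T[:3,:3].T+T[:3,3]
m=((z>0)&(P[...,2]>.138)&(P[...,2]<.151)).astype(np.uint8)
n,L,st,c=cv2.connectedComponentsWithStats(m)
for i in range(1,n):
    if st[i,4]>150: print(c[i].round(),P[L==i].mean(0).round(4),st[i,4],d["pixels"][L==i].mean(0).round())
```

```text
0.9833 [ 0.54199382 -0.31287777  0.25161217] [-1.53143505e-03  9.82168739e-01  1.87995252e-01 -9.56466618e-05] [ 0.18026606 -0.69983561  1.08318545] [-0.62  0.26  1.18  0.    1.71  0.58]
[620.  11.] [ 0.8624 -0.531   0.1468] 655 [183. 108.  48.]
[248.  27.] [ 0.6488 -0.2109  0.1453] 1647 [219. 220. 220.]
[566.  35.] [ 0.7722 -0.4591  0.1478] 758 [179. 108.  49.]
[610.  69.] [ 0.7812 -0.5295  0.1475] 581 [173. 102.  46.]
[91. 88.] [ 0.5651 -0.0812  0.1447] 948 [44. 44. 47.]
[636.  97.] [ 0.7867 -0.5929  0.1434] 183 [105.  61.  30.]
[554. 105.] [ 0.7014 -0.4671  0.1481] 866 [187. 113.  54.]
[326. 208.] [ 0.5408 -0.3161  0.1454] 1636 [223. 224. 224.]
[180. 269.] [ 0.4367 -0.2156  0.145 ] 598 [211. 211. 211.]
[284. 307.] [ 0.44   -0.3162  0.145 ] 1100 [44. 45. 46.]
[558. 324.] [ 0.5052 -0.635   0.1459] 501 [110. 110. 113.]
[ 27. 346.] [0.1157 0.0627 0.1445] 480 [30. 40. 40.]
[484. 378.] [ 0.4101 -0.576   0.1469] 777 [117. 118. 121.]
```

View pics/w1.png

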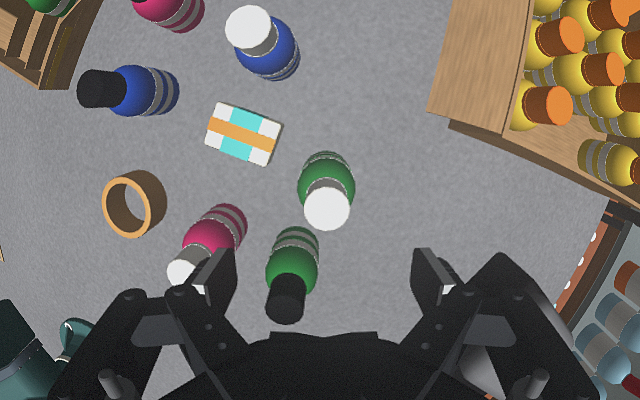

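The wrist view shows the green/white cap at px (326,208), which works out to (540.8,-316.1). That agrees with the top view. Descending.

Emit:
apply_moves([
  [[-1, -2, -10], 0, 85],
  [[-1, -3, -30], 0, 85],
  [[-1, -3, -50], 0, 85],
  [[-1, -3, -70], 0, 85],
  [[-1, -3, -85], 0, 85],
  [[-1, -3, -100], 0, 85],
  [[-1, -3, -110], 0, 85],
  [[-1, -3, -116], 0, 85],
  [[-1, -3, -121], 0, 85],
  [[-1, -3, -121], 0, 85],
])

```text
time: 1.87
ee_pos: [0.5436, -0.3134, 0.129]
ee_rot: [-0.003, 0.982, 0.19, 0.001]
ft_force: [0.8, 0.1, 0.3]
grip_width: 0.997
```

Emit:
apply_moves([
  [[0, 0, 0], 0, 60],
  [[0, 0, 0], 0, 50],
  [[0, 0, 0], 0, 40],
  [[0, 0, 0], 0, 25],
  [[0, 0, 0], 0, 25],
  [[0, 0, 0], 0, 25],
  [[0, 0, 0], 0, 25],
])

```text
time: 2.45
ee_pos: [0.5441, -0.3139, 0.1301]
ee_rot: [-0.002, 0.982, 0.19, 0.002]
ft_force: [1.2, -1.3, 2.7]
grip_width: 0.396
```

Emit:
apply_moves([
  [[0, 0, 5], 0, 25],
  [[0, 0, 15], 0, 25],
  [[0, 0, 30], 0, 25],
  [[0, 0, 50], 0, 25],
  [[0, 0, 75], 0, 25],
  [[0, 0, 100], 0, 25],
  [[0, 0, 125], 0, 25],
  [[0, 0, 150], 0, 25],
  [[0, 0, 170], 0, 25],
  [[0, 0, 180], 0, 25],
])

```text
time: 3.28
ee_pos: [0.5445, -0.314, 0.3139]
ee_rot: [-0.001, 0.982, 0.19, 0.003]
ft_force: [-0.1, 0.4, -2.5]
grip_width: 0.398
```

Run:
```python
from cell import *
from h import *
s=sense(); print(s["time"],s["ee_pos"],s["grip_width"],s["ft_force"],s["joint_positions"].round(2))
d=snapshot("side"); cv2.imwrite("pics/s1.png",d["pixels"][:,:,::-1])
```

```text
3.2833 [ 0.54447595 -0.31400774  0.31387128] 0.39781516820285445 [-0.09739931  0.42633503 -2.49740705] [-0.62  0.26  1.05  0.01  1.83  0.57]
```

View pics/s1.png

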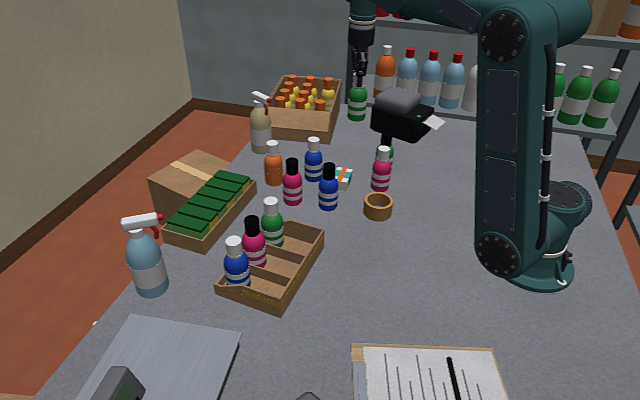

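Green is held upright. Carry it towards its lane at (579,141), allowing for a cap offset of about 4 mm.

Emit:
apply_moves([
  [[1, 8, 0], 0, 25],
  [[2, 24, 0], 0, 25],
  [[4, 48, 0], 0, 25],
  [[7, 78, 0], 0, 25],
  [[9, 108, 0], 0, 25],
  [[12, 138, 0], 0, 25],
  [[14, 168, 0], 0, 25],
  [[16, 195, 0], 0, 25],
  [[18, 215, 0], 0, 25],
  [[19, 225, 0], 0, 25],
])

```text
time: 4.17
ee_pos: [0.5628, -0.0848, 0.3129]
ee_rot: [-0.002, 0.981, 0.192, 0.003]
ft_force: [-1.1, -0.3, -3.0]
grip_width: 0.4
```

Emit:
apply_moves([
  [[1, 10, 0], 0, 25],
  [[2, 28, 0], 0, 25],
  [[4, 54, 0], 0, 25],
  [[7, 84, 0], 0, 25],
  [[9, 114, 0], 0, 25],
  [[12, 144, 0], 0, 25],
  [[14, 174, 0], 0, 25],
  [[16, 202, 0], 0, 25],
  [[18, 218, 0], 0, 25],
  [[19, 225, 0], 0, 25],
])

```text
time: 5.0
ee_pos: [0.5813, 0.1428, 0.3114]
ee_rot: [-0.002, 0.981, 0.193, 0.001]
ft_force: [1.2, -0.2, -3.1]
grip_width: 0.399
```

Run:
```python
from cell import *
s=sense(); print(s["time"],s["ee_pos"],s["ee_rot"],s["grip_width"],s["ft_force"],s["joint_positions"].round(2))
```

```text
5.0 [0.58126534 0.14276028 0.3114406 ] [-0.00206493  0.98112954  0.19333562  0.00138148] 0.39872465482244557 [ 1.19038109 -0.15278991 -3.05705581] [0.14 0.19 1.14 0.   1.81 1.33]
```

Emit:
apply_moves([
  [[1, 0, -8], 0, 25],
  [[2, 0, -24], 0, 25],
  [[2, 0, -44], 0, 25],
  [[2, 0, -64], 0, 25],
  [[2, 0, -82], 0, 25],
  [[2, 0, -94], 0, 25],
  [[2, 0, -100], 0, 25],
  [[2, 0, -100], 0, 25],
])

```text
time: 5.67
ee_pos: [0.5824, 0.1417, 0.209]
ee_rot: [-0.002, 0.981, 0.193, -0.001]
ft_force: [-1.1, 0.1, -2.5]
grip_width: 0.4
```

Run:
```python
from cell import *
from h import *
s=sense(); print(s["time"],s["ee_pos"],s["grip_width"],s["ft_force"])
d=snapshot("side"); e=snapshot("top")
a=cv2.resize(d["pixels"][150:320,180:370,::-1],None,fx=2.1,fy=2.1,interpolation=cv2.INTER_CUBIC)
b=cv2.resize(e["pixels"][100:270,160:350,::-1],None,fx=2.1,fy=2.1,interpolation=cv2.INTER_CUBIC)
cv2.imwrite("pics/p1.png",np.hstack([a,b]))
```

```text
5.6667 [0.58235954 0.14173596 0.20897403] 0.39982833279216495 [-1.14034212  0.05363779 -2.48894199]
```

View pics/p1.png

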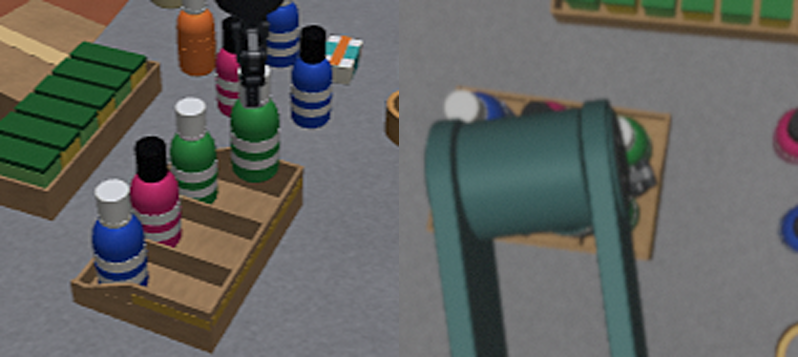

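The side crop shows green at about (255,140), held above its lane and upright. Lowering, with a slow finish.

Emit:
apply_moves([
  [[0, 1, -8], 0, 25],
  [[0, 1, -24], 0, 25],
  [[0, 1, -40], 0, 25],
  [[0, 1, -52], 0, 25],
  [[0, 1, -60], 0, 25],
  [[0, 1, -65], 0, 25],
  [[0, 1, -68], 0, 25],
  [[0, 1, -70], 0, 25],
  [[0, 1, -71], 0, 25],
  [[0, 1, -71], 0, 25],
])

```text
time: 6.6
ee_pos: [0.584, 0.1434, 0.1417]
ee_rot: [-0.002, 0.981, 0.193, 0.002]
ft_force: [-0.1, -0.9, -2.5]
grip_width: 0.396
```

Emit:
apply_moves([
  [[0, 0, -1], 0, 25],
  [[0, 0, -2], 0, 25],
  [[0, 0, -2], 0, 25],
])

```text
time: 6.85
ee_pos: [0.5841, 0.1434, 0.1399]
ee_rot: [-0.002, 0.981, 0.193, 0.003]
ft_force: [-0.4, 0.1, -3.2]
grip_width: 0.397
```

Emit:
apply_moves([
  [[0, 0, -1], 0, 25],
  [[0, 0, -2], 0, 25],
  [[0, 0, -3], 0, 25],
  [[0, 0, -3], 0, 25],
])

```text
time: 7.18
ee_pos: [0.5839, 0.1433, 0.1365]
ee_rot: [-0.002, 0.981, 0.193, 0.002]
ft_force: [-0.7, -0.4, -3.1]
grip_width: 0.398
```

Emit:
apply_moves([
  [[0, 0, -1], 0, 25],
  [[0, 0, -2], 0, 25],
  [[0, 0, -2], 0, 25],
])

```text
time: 7.43
ee_pos: [0.5841, 0.1434, 0.1351]
ee_rot: [-0.002, 0.981, 0.193, 0.003]
ft_force: [-1.3, -0.2, -0.6]
grip_width: 0.401
```

Emit:
apply_moves([
  [[0, 0, -1], 0, 25],
  [[0, 0, -1], 0, 25],
])

```text
time: 7.6
ee_pos: [0.5842, 0.1435, 0.1351]
ee_rot: [-0.002, 0.981, 0.193, 0.003]
ft_force: [-1.4, 0.1, 2.3]
grip_width: 0.4
```

The foot is on the floor: the force rose from -3 to +2 N. Release gradually, then go up.

Emit:
apply_moves([
  [[0, 0, 0], 0, 36],
  [[0, 0, 0], 0, 38],
  [[0, 0, 0], 0, 42],
  [[0, 0, 0], 0, 48],
  [[0, 0, 0], 0, 55],
  [[0, 0, 0], 0, 60],
  [[0, 0, 0], 0, 60],
])

```text
time: 8.18
ee_pos: [0.5842, 0.1435, 0.135]
ee_rot: [-0.002, 0.981, 0.193, 0.003]
ft_force: [0.7, -0.7, 0.0]
grip_width: 0.704
```

Emit:
apply_moves([
  [[0, 0, 5], 0, 60],
  [[0, 0, 15], 0, 60],
  [[0, 0, 30], 0, 60],
  [[0, 0, 50], 0, 60],
  [[0, 0, 75], 0, 60],
  [[0, 0, 100], 0, 70],
  [[0, 0, 115], 0, 80],
  [[0, 0, 120], 0, 85],
])

```text
time: 8.85
ee_pos: [0.5856, 0.1437, 0.2605]
ee_rot: [-0.002, 0.981, 0.193, 0.007]
ft_force: [0.2, -0.9, 1.4]
grip_width: 0.995
```

Run:
```python
from cell import *
from h import *
s=sense(); print(s["time"],s["ee_pos"],s["grip_width"],s["ft_force"])
d=snapshot("side"); 
a=cv2.resize(d["pixels"][120:320,180:410,::-1],None,fx=2.5,fy=2.5,interpolation=cv2.INTER_CUBIC)
cv2.imwrite("pics/p2.png",a)
```

```text
8.85 [0.58562591 0.14367614 0.26048331] 0.9947436547752494 [ 0.21546562 -0.93296176  1.37165123]
```

View pics/p2.png

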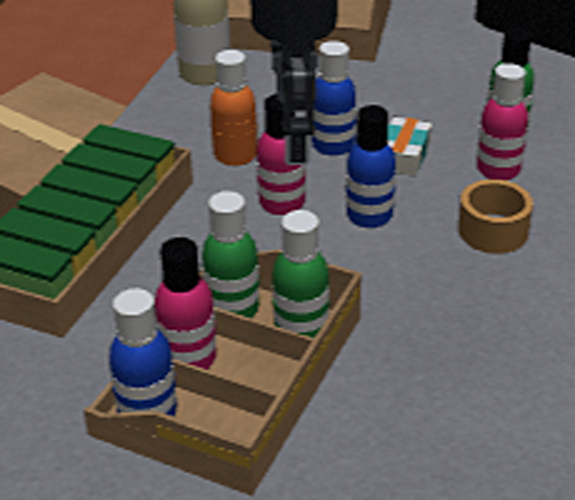

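Green stands behind its twin. Next is blue_white at (649,-210).

Emit:
apply_moves([
  [[2, -12, 0], 0, 85],
  [[8, -42, 0], 0, 85],
  [[14, -80, 0], 0, 85],
  [[21, -120, 0], 0, 85],
  [[29, -160, 0], 0, 85],
  [[36, -200, 0], 0, 85],
  [[43, -240, 0], 0, 85],
  [[51, -280, 0], 0, 85],
  [[58, -320, 0], 0, 85],
  [[63, -353, 0], 0, 85],
])

```text
time: 9.73
ee_pos: [0.6475, -0.2133, 0.2571]
ee_rot: [-0.002, 0.981, 0.192, 0.005]
ft_force: [-0.2, -0.1, -0.3]
grip_width: 0.996
```

```bash
cat >> h.py <<'E'
def wcloud(d):
    f2=200/np.tan(np.radians(d["vertical_fov"])/2)
    T=np.array(d["cam_to_world"]); v,u=np.mgrid[:400,:640]; dx=u-d["cx"];dy=v-d["cy"];r=np.hypot(dx,dy)+1e-9;th=r/f2
    z=d["range_z"]; k=np.tan(th)/r*z
    return np.stack([dx*k,-dy*k,-z],-1)@T[:3,:3].T+T[:3,3]
def wcaps(d):
    P=wcloud(d); z=d["range_z"]
    m=((z>0)&(P[...,2]>.138)&(P[...,2]<.151)).astype(np.uint8)
    n,L,st,c=cv2.connectedComponentsWithStats(m)
    for i in range(1,n):
        if st[i,4]>300: print(c[i].round(),P[L==i].mean(0).round(4),st[i,4],d["pixels"][L==i].mean(0).round())
E
python3 - <<'E'
from cell import *
from h import *
s=sense(); print(s["time"],s["ee_pos"],s["ee_rot"],s["ft_force"])
d=snapshot("wrist"); cv2.imwrite("pics/w2.png",d["pixels"][:,:,::-1]); wcaps(d)
E
```

```text
9.7333 [ 0.64749492 -0.2133054   0.257139  ] [-0.00224691  0.98138557  0.19196678  0.00510655] [-0.17598673 -0.09927522 -0.2983969 ]
[517.  17.] [ 0.867  -0.3059  0.1449] 438 [142. 133. 103.]
[303.  35.] [ 0.7634 -0.15    0.1453] 1684 [221. 221. 221.]
[ 6. 50.] [0.68   0.2054 0.1461] 326 [36. 34. 37.]
[540.  48.] [ 0.8531 -0.3378  0.1452] 306 [141. 132. 102.]
[32. 75.] [0.6617 0.1256 0.1474] 555 [169. 169. 167.]
[174. 111.] [ 0.674  -0.0722  0.1451] 1364 [54. 51. 54.]
[607. 115.] [ 0.8458 -0.4486  0.1474] 576 [171. 102.  49.]
[ 17. 143.] [0.5828 0.1343 0.1475] 507 [172. 172. 171.]
[590. 179.] [ 0.7747 -0.4571  0.1476] 593 [173. 104.  50.]
[319. 199.] [ 0.6507 -0.2091  0.1455] 1585 [223. 223. 224.]
[621. 197.] [ 0.7836 -0.5276  0.1473] 452 [166.  98.  46.]
[153. 229.] [ 0.5669 -0.0796  0.1449] 1047 [48. 48. 51.]
[566. 243.] [ 0.7042 -0.4651  0.1475] 574 [170. 102.  51.]
```

View pics/w2.png

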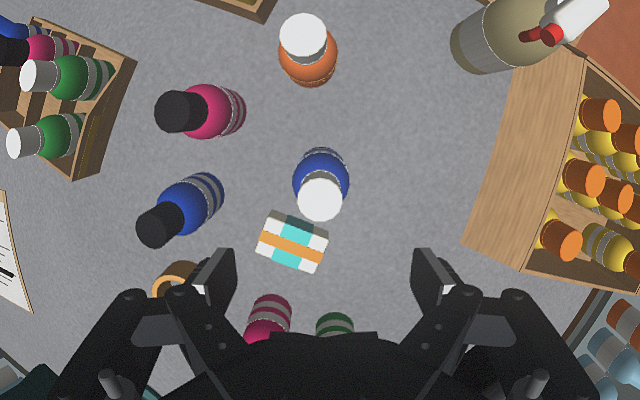

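The wrist view shows the blue/white cap at px (319,199), at (650.7,-209.1), with nothing near it.

Emit:
apply_moves([
  [[1, 2, -10], 0, 85],
  [[2, 4, -30], 0, 85],
  [[2, 4, -50], 0, 85],
  [[2, 4, -70], 0, 85],
  [[2, 4, -88], 0, 85],
  [[2, 4, -104], 0, 85],
  [[2, 4, -115], 0, 85],
  [[2, 4, -122], 0, 85],
  [[2, 4, -126], 0, 85],
  [[2, 4, -126], 0, 85],
])

```text
time: 10.62
ee_pos: [0.6488, -0.2155, 0.1288]
ee_rot: [-0.0, 0.982, 0.189, 0.004]
ft_force: [-0.3, 0.9, -1.0]
grip_width: 0.995
```

Emit:
apply_moves([
  [[0, 0, 0], 0, 60],
  [[0, 0, 0], 0, 50],
  [[0, 0, 0], 0, 40],
  [[0, 0, 0], 0, 25],
  [[0, 0, 0], 0, 25],
  [[0, 0, 0], 0, 25],
  [[0, 0, 0], 0, 25],
])

```text
time: 11.2
ee_pos: [0.6491, -0.2151, 0.1299]
ee_rot: [-0.001, 0.982, 0.189, 0.004]
ft_force: [-2.0, 2.7, 4.4]
grip_width: 0.4
```

Emit:
apply_moves([
  [[0, 0, 5], 0, 25],
  [[0, 0, 15], 0, 25],
  [[0, 0, 30], 0, 25],
  [[0, 0, 50], 0, 25],
  [[0, 0, 75], 0, 25],
  [[0, 0, 100], 0, 25],
  [[0, 0, 125], 0, 25],
  [[0, 0, 150], 0, 25],
  [[0, 0, 170], 0, 25],
  [[0, 0, 180], 0, 25],
])

```text
time: 12.03
ee_pos: [0.6496, -0.2157, 0.3141]
ee_rot: [0.001, 0.982, 0.189, 0.006]
ft_force: [1.0, -0.6, -1.6]
grip_width: 0.404
```

Run:
```python
from cell import *
from h import *
s=sense(); print(s["time"],s["ee_pos"],s["grip_width"],s["ft_force"])
d=snapshot("side"); 
a=cv2.resize(d["pixels"][20:320,180:410,::-1],None,fx=1.8,fy=1.8,interpolation=cv2.INTER_CUBIC)
cv2.imwrite("pics/p3.png",a)
```

```text
12.0333 [ 0.64960481 -0.21571283  0.31412148] 0.4035624649275244 [ 1.0191234  -0.56011396 -1.59713218]
```

View pics/p3.png

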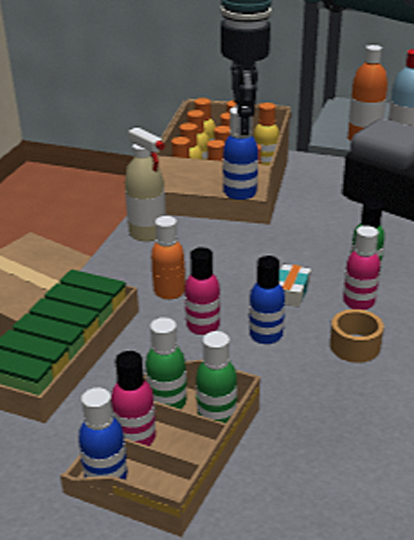

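Blue is held. Carry it to the left lane at (599,304).

Emit:
apply_moves([
  [[-1, 10, 0], 0, 25],
  [[-3, 28, 0], 0, 25],
  [[-6, 56, 0], 0, 25],
  [[-9, 90, 0], 0, 25],
  [[-13, 125, 0], 0, 25],
  [[-16, 160, 0], 0, 25],
  [[-20, 195, 0], 0, 25],
  [[-23, 225, 0], 0, 25],
  [[-25, 247, 0], 0, 25],
  [[-27, 260, 0], 0, 25],
])

```text
time: 12.92
ee_pos: [0.6211, 0.0489, 0.3131]
ee_rot: [0.001, 0.982, 0.191, 0.006]
ft_force: [0.5, -0.4, -1.9]
grip_width: 0.399
```

Emit:
apply_moves([
  [[-1, 10, 0], 0, 25],
  [[-3, 28, 0], 0, 25],
  [[-6, 56, 0], 0, 25],
  [[-9, 90, 0], 0, 25],
  [[-13, 125, 0], 0, 25],
  [[-16, 160, 0], 0, 25],
  [[-20, 195, 0], 0, 25],
  [[-23, 225, 0], 0, 25],
  [[-25, 247, 0], 0, 25],
  [[-27, 256, 0], 0, 25],
])

```text
time: 13.75
ee_pos: [0.5929, 0.3081, 0.3112]
ee_rot: [0.0, 0.981, 0.193, 0.004]
ft_force: [0.3, -0.1, -2.3]
grip_width: 0.399
```

Run:
```python
from cell import *
s=sense(); print(s["time"],s["ee_pos"],s["ee_rot"],s["grip_width"],s["ft_force"],s["joint_positions"].round(2))
```

```text
13.75 [0.5928706  0.30809797 0.31119631] [3.04096423e-04 9.81243384e-01 1.92728453e-01 4.13179363e-03] 0.3985303470526484 [ 0.28374836 -0.11180716 -2.34578734] [ 0.4   0.35  0.94 -0.    1.84  1.58]
```

Emit:
apply_moves([
  [[1, -2, -8], 0, 25],
  [[2, -4, -24], 0, 25],
  [[3, -5, -44], 0, 25],
  [[3, -5, -64], 0, 25],
  [[3, -5, -82], 0, 25],
  [[3, -5, -94], 0, 25],
  [[3, -5, -100], 0, 25],
  [[3, -5, -100], 0, 25],
])

```text
time: 14.42
ee_pos: [0.5953, 0.3016, 0.2086]
ee_rot: [0.001, 0.981, 0.192, 0.002]
ft_force: [-0.6, 0.1, -2.9]
grip_width: 0.402
```

Run:
```python
from cell import *
from h import *
s=sense(); print(s["time"],s["ee_pos"],s["grip_width"],s["ft_force"])
d=snapshot("side")
a=cv2.resize(d["pixels"][120:320,180:410,::-1],None,fx=2.5,fy=2.5,interpolation=cv2.INTER_CUBIC)
cv2.imwrite("pics/p4.png",a)
```

```text
14.4167 [0.59528186 0.30156743 0.20857403] 0.4024457789876312 [-0.59894764  0.13214139 -2.89727505]
```

View pics/p4.png

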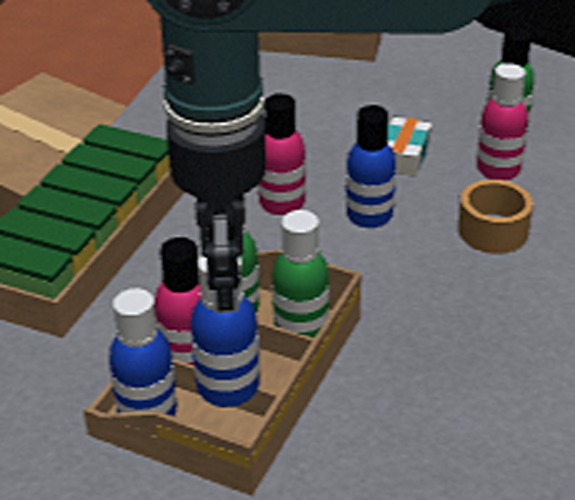

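Blue is above the left lane, upright and clear. Lowering.

Emit:
apply_moves([
  [[0, 1, -8], 0, 25],
  [[0, 1, -24], 0, 25],
  [[0, 1, -40], 0, 25],
  [[0, 1, -52], 0, 25],
  [[0, 1, -60], 0, 25],
  [[0, 1, -65], 0, 25],
  [[0, 1, -68], 0, 25],
  [[0, 1, -70], 0, 25],
  [[0, 1, -70], 0, 25],
  [[0, 1, -70], 0, 25],
])

```text
time: 15.3
ee_pos: [0.5962, 0.3033, 0.1413]
ee_rot: [0.0, 0.981, 0.192, 0.004]
ft_force: [1.0, 0.1, -1.9]
grip_width: 0.4
```

Emit:
apply_moves([
  [[0, 0, -1], 0, 25],
  [[0, 0, -2], 0, 25],
  [[0, 0, -3], 0, 25],
  [[0, 0, -3], 0, 25],
])

```text
time: 15.63
ee_pos: [0.5962, 0.3033, 0.1382]
ee_rot: [0.0, 0.981, 0.192, 0.004]
ft_force: [0.4, -0.8, -1.4]
grip_width: 0.401
```

Emit:
apply_moves([
  [[0, 0, -1], 0, 25],
  [[0, 0, -2], 0, 25],
  [[0, 0, -2], 0, 25],
])

```text
time: 15.88
ee_pos: [0.596, 0.3032, 0.1358]
ee_rot: [0.001, 0.981, 0.192, 0.004]
ft_force: [-0.0, 0.4, -2.3]
grip_width: 0.402
```

Emit:
apply_moves([
  [[0, 0, -1], 0, 25],
  [[0, 0, -1], 0, 25],
  [[0, 0, -1], 0, 25],
])

```text
time: 16.13
ee_pos: [0.5961, 0.3032, 0.1349]
ee_rot: [0.001, 0.981, 0.192, 0.004]
ft_force: [0.1, 0.3, -1.4]
grip_width: 0.401
```

Emit:
apply_moves([
  [[0, 0, -1], 0, 25],
  [[0, 0, -1], 0, 25],
  [[0, 0, -1], 0, 25],
])

```text
time: 16.38
ee_pos: [0.5963, 0.3034, 0.1348]
ee_rot: [0.0, 0.981, 0.192, 0.004]
ft_force: [0.5, -0.9, 1.0]
grip_width: 0.4
```

Contact: z has stalled and the force has turned positive. Release.

Emit:
apply_moves([
  [[0, 0, 0], 0, 36],
  [[0, 0, 0], 0, 38],
  [[0, 0, 0], 0, 42],
  [[0, 0, 0], 0, 48],
  [[0, 0, 0], 0, 55],
  [[0, 0, 0], 0, 60],
  [[0, 0, 0], 0, 60],
])

```text
time: 16.97
ee_pos: [0.5964, 0.3033, 0.1348]
ee_rot: [0.0, 0.981, 0.192, 0.005]
ft_force: [-0.5, 0.0, -0.8]
grip_width: 0.705
```

Emit:
apply_moves([
  [[0, 0, 5], 0, 60],
  [[0, 0, 15], 0, 60],
  [[0, 0, 30], 0, 60],
  [[0, 0, 50], 0, 60],
  [[0, 0, 75], 0, 60],
  [[0, 0, 100], 0, 70],
  [[0, 0, 115], 0, 80],
  [[0, 0, 120], 0, 85],
])

```text
time: 17.63
ee_pos: [0.5976, 0.3038, 0.2608]
ee_rot: [-0.0, 0.981, 0.192, 0.009]
ft_force: [-0.1, -0.4, 0.1]
grip_width: 0.993
```

Emit:
apply_moves([
  [[2, -12, 0], 0, 85],
  [[8, -42, 0], 0, 85],
  [[15, -80, 0], 0, 85],
  [[23, -120, 0], 0, 85],
  [[31, -160, 0], 0, 85],
  [[39, -200, 0], 0, 85],
  [[47, -240, 0], 0, 85],
  [[55, -280, 0], 0, 85],
  [[64, -320, 0], 0, 85],
  [[72, -355, 0], 0, 85],
])

```text
time: 18.47
ee_pos: [0.6689, -0.0549, 0.2593]
ee_rot: [-0.0, 0.981, 0.191, 0.008]
ft_force: [0.1, 0.5, 0.2]
grip_width: 0.997
```

Run:
```python
from cell import *
from h import *
s=sense(); print(s["time"],s["ee_pos"],s["ee_rot"],s["ft_force"])
d=snapshot("wrist"); cv2.imwrite("pics/w3.png",d["pixels"][:,:,::-1]); wcaps(d)
```

```text
18.4667 [ 0.66892708 -0.05489711  0.25930801] [-3.32310805e-04  9.81499051e-01  1.91315493e-01  7.60824263e-03] [0.097944   0.4743096  0.16594005]
[31. 71.] [0.6877 0.2893 0.1474] 561 [174. 174. 173.]
[70. 95.] [0.6786 0.21   0.148 ] 762 [45. 42. 45.]
[611. 118.] [ 0.8736 -0.3079  0.1448] 553 [146. 136. 104.]
[124. 135.] [0.6625 0.1282 0.1485] 985 [195. 195. 194.]
[470. 141.] [ 0.7638 -0.1473  0.1453] 1343 [220. 220. 220.]
[ 14. 145.] [0.6002 0.3005 0.1474] 493 [174. 175. 173.]
[342. 204.] [ 0.6743 -0.0695  0.1454] 1554 [63. 61. 64.]
[103. 211.] [0.5842 0.1367 0.1481] 815 [188. 188. 187.]
[303. 311.] [ 0.5672 -0.077   0.1451] 1061 [44. 43. 46.]
```

View pics/w3.png

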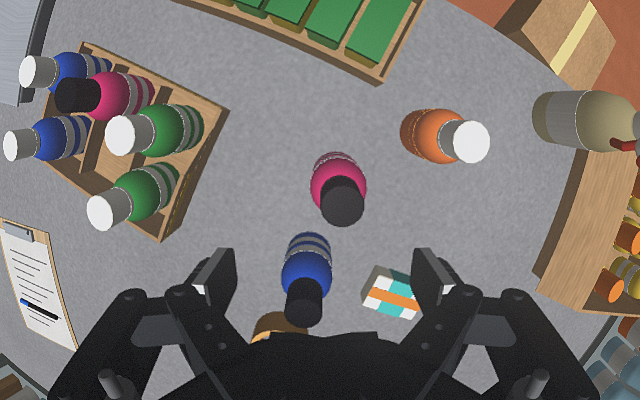

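Both placed bottles stand in the tray. The pink/black cap is at px (342,204), at (674,-70). Shift over it and descend.

Emit:
apply_moves([
  [[2, -6, -5], 0, 85],
  [[4, -13, -15], 0, 85],
  [[5, -15, -35], 0, 85],
  [[5, -15, -60], 0, 85],
  [[5, -15, -85], 0, 85],
  [[5, -14, -104], 0, 85],
  [[5, -14, -116], 0, 85],
  [[5, -14, -124], 0, 85],
  [[5, -14, -128], 0, 85],
  [[5, -14, -128], 0, 85],
])

```text
time: 19.35
ee_pos: [0.6745, -0.0759, 0.1297]
ee_rot: [0.002, 0.982, 0.188, 0.007]
ft_force: [-0.4, -0.2, 0.9]
grip_width: 0.993
```

Emit:
apply_moves([
  [[0, 0, 0], 0, 60],
  [[0, 0, 0], 0, 50],
  [[0, 0, 0], 0, 40],
  [[0, 0, 0], 0, 25],
  [[0, 0, 0], 0, 25],
  [[0, 0, 0], 0, 25],
  [[0, 0, 0], 0, 25],
])

```text
time: 19.93
ee_pos: [0.6749, -0.0753, 0.131]
ee_rot: [0.002, 0.982, 0.188, 0.008]
ft_force: [-0.5, 2.1, 6.0]
grip_width: 0.404
```

Emit:
apply_moves([
  [[0, 0, 5], 0, 25],
  [[0, 0, 15], 0, 25],
  [[0, 0, 30], 0, 25],
  [[0, 0, 50], 0, 25],
  [[0, 0, 75], 0, 25],
  [[0, 0, 100], 0, 25],
  [[0, 0, 125], 0, 25],
  [[0, 0, 150], 0, 25],
  [[0, 0, 170], 0, 25],
  [[0, 0, 180], 0, 25],
])

```text
time: 20.77
ee_pos: [0.6755, -0.076, 0.3151]
ee_rot: [0.004, 0.982, 0.188, 0.01]
ft_force: [0.8, 0.5, -1.7]
grip_width: 0.404
```

Run:
```python
from cell import *
from h import *
s=sense(); print(s["time"],s["ee_pos"],s["grip_width"],s["ft_force"])
d=snapshot("side"); 
a=cv2.resize(d["pixels"][20:320,180:410,::-1],None,fx=1.8,fy=1.8,interpolation=cv2.INTER_CUBIC)
cv2.imwrite("pics/p5.png",a)
```

```text
20.7667 [ 0.67548252 -0.07601645  0.31506231] 0.40420511502773776 [ 0.76890395  0.49893174 -1.71687939]
```

View pics/p5.png

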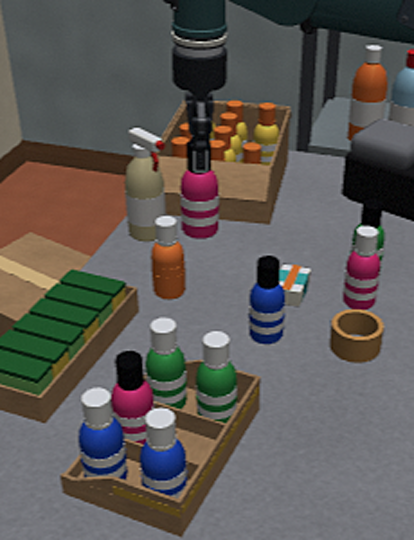

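Pink is held. Carry it to the middle lane at (589,223).

Emit:
apply_moves([
  [[-2, 6, 0], 0, 25],
  [[-6, 18, 0], 0, 25],
  [[-13, 42, 0], 0, 25],
  [[-21, 70, 0], 0, 25],
  [[-30, 100, 0], 0, 25],
  [[-39, 130, 0], 0, 25],
  [[-48, 160, 0], 0, 25],
  [[-56, 187, 0], 0, 25],
  [[-62, 205, 0], 0, 25],
  [[-66, 215, 0], 0, 25],
])

```text
time: 21.65
ee_pos: [0.6076, 0.1425, 0.3139]
ee_rot: [0.003, 0.982, 0.19, 0.009]
ft_force: [0.1, 0.3, -2.5]
grip_width: 0.408
```

Run:
```python
from cell import *
s=sense(); print(s["time"],s["ee_pos"],s["ee_rot"],s["grip_width"],s["ft_force"])
```

```text
21.65 [0.60761783 0.14254888 0.31392859] [0.00311002 0.98179491 0.18971161 0.00886459] 0.40818368577935893 [ 0.06082573  0.27973014 -2.50590685]
```

Emit:
apply_moves([
  [[-2, 6, 0], 0, 25],
  [[-5, 20, 0], 0, 25],
  [[-10, 40, 0], 0, 25],
  [[-14, 58, -4], 0, 25],
  [[-17, 72, -15], 0, 25],
  [[-19, 78, -35], 0, 25],
  [[-19, 79, -60], 0, 25],
  [[-19, 79, -82], 0, 25],
  [[-19, 79, -96], 0, 25],
  [[-19, 79, -100], 0, 25],
])

```text
time: 22.48
ee_pos: [0.5867, 0.2209, 0.2082]
ee_rot: [0.004, 0.982, 0.189, 0.004]
ft_force: [-0.3, -0.0, -2.6]
grip_width: 0.402
```

Run:
```python
from cell import *
from h import *
s=sense(); print(s["time"],s["ee_pos"],s["ee_rot"],s["grip_width"],s["ft_force"])
d=snapshot("side")
a=cv2.resize(d["pixels"][120:320,180:410,::-1],None,fx=2.5,fy=2.5,interpolation=cv2.INTER_CUBIC)
cv2.imwrite("pics/p6.png",a)
```

```text
22.4833 [0.5866632  0.22088072 0.20818656] [0.00363505 0.98188427 0.18939699 0.00434217] 0.40223857447456063 [-3.49093598e-01 -3.53461982e-04 -2.61747505e+00]
```

View pics/p6.png

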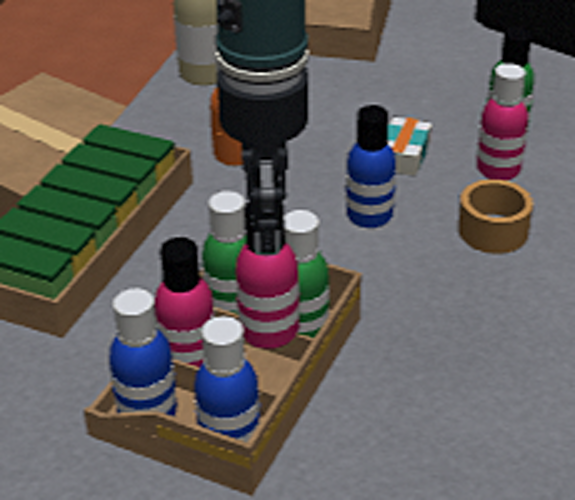

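Pink is over the middle lane. Fine shift of (+1,+2) and lower.

Emit:
apply_moves([
  [[1, 2, -8], 0, 25],
  [[1, 2, -24], 0, 25],
  [[1, 2, -40], 0, 25],
  [[1, 2, -52], 0, 25],
  [[1, 2, -60], 0, 25],
  [[1, 2, -65], 0, 25],
  [[1, 2, -67], 0, 25],
  [[1, 2, -68], 0, 25],
  [[1, 2, -68], 0, 25],
  [[1, 2, -68], 0, 25],
])

```text
time: 23.37
ee_pos: [0.5886, 0.2231, 0.1424]
ee_rot: [0.003, 0.982, 0.189, 0.006]
ft_force: [-0.1, -0.4, -1.5]
grip_width: 0.401
```

Emit:
apply_moves([
  [[0, 0, -1], 0, 25],
  [[0, 0, -2], 0, 25],
  [[0, 0, -2], 0, 25],
])

```text
time: 23.62
ee_pos: [0.5887, 0.2231, 0.1406]
ee_rot: [0.003, 0.982, 0.189, 0.006]
ft_force: [0.1, 0.2, -1.7]
grip_width: 0.405
```

Emit:
apply_moves([
  [[0, 0, -1], 0, 25],
  [[0, 0, -2], 0, 25],
  [[0, 0, -2], 0, 25],
])

```text
time: 23.87
ee_pos: [0.5886, 0.2231, 0.1383]
ee_rot: [0.003, 0.982, 0.189, 0.006]
ft_force: [-0.2, -0.1, -3.1]
grip_width: 0.403
```

Emit:
apply_moves([
  [[0, 0, -1], 0, 25],
  [[0, 0, -1], 0, 25],
  [[0, 0, -2], 0, 25],
  [[0, 0, -2], 0, 25],
])

```text
time: 24.2
ee_pos: [0.5885, 0.223, 0.1361]
ee_rot: [0.003, 0.982, 0.189, 0.006]
ft_force: [-0.1, 0.3, -2.4]
grip_width: 0.401
```

Emit:
apply_moves([
  [[0, 0, -1], 0, 25],
  [[0, 0, -1], 0, 25],
  [[0, 0, -1], 0, 25],
])

```text
time: 24.45
ee_pos: [0.5888, 0.2232, 0.136]
ee_rot: [0.003, 0.982, 0.189, 0.007]
ft_force: [-0.6, -0.5, 1.5]
grip_width: 0.401
```

Emit:
apply_moves([
  [[0, 0, -1], 0, 25],
  [[0, 0, -1], 0, 25],
  [[0, 0, -1], 0, 25],
])

```text
time: 24.7
ee_pos: [0.5891, 0.2234, 0.1359]
ee_rot: [0.003, 0.982, 0.189, 0.007]
ft_force: [-1.4, 0.6, 4.3]
grip_width: 0.397
```

Contact, with z stalled and about 4 N. Release, rise and move away.

Emit:
apply_moves([
  [[0, 0, 0], 0, 36],
  [[0, 0, 0], 0, 38],
  [[0, 0, 0], 0, 42],
  [[0, 0, 0], 0, 48],
  [[0, 0, 0], 0, 55],
  [[0, 0, 0], 0, 60],
  [[0, 0, 0], 0, 60],
])

```text
time: 25.28
ee_pos: [0.5891, 0.2233, 0.1358]
ee_rot: [0.003, 0.982, 0.189, 0.007]
ft_force: [0.5, -0.2, -0.0]
grip_width: 0.7
```

Emit:
apply_moves([
  [[0, 0, 5], 0, 60],
  [[0, 0, 15], 0, 60],
  [[0, 0, 30], 0, 60],
  [[0, 0, 50], 0, 60],
  [[0, 0, 75], 0, 60],
  [[0, 0, 100], 0, 60],
  [[0, 0, 125], 0, 60],
  [[0, 0, 150], 0, 60],
  [[0, 0, 170], 0, 60],
  [[0, 0, 180], 0, 60],
])

```text
time: 26.12
ee_pos: [0.5898, 0.2234, 0.3212]
ee_rot: [0.003, 0.982, 0.189, 0.011]
ft_force: [0.9, -0.2, 0.6]
grip_width: 0.7
```

Emit:
apply_moves([
  [[-5, -10, 0], 0, 60],
  [[-20, -40, 0], 0, 60],
  [[-35, -75, 0], 0, 60],
  [[-50, -110, 0], 0, 60],
  [[-65, -145, 0], 0, 60],
  [[-80, -180, 0], 0, 60],
  [[-95, -215, 0], 0, 60],
  [[-110, -245, 0], 0, 60],
  [[-120, -265, 0], 0, 60],
  [[-125, -275, 0], 0, 60],
])

```text
time: 26.95
ee_pos: [0.4626, -0.054, 0.3203]
ee_rot: [0.003, 0.982, 0.188, 0.01]
ft_force: [0.3, -0.1, 1.2]
grip_width: 0.701
```

Run:
```python
from cell import *
from h import *
s=sense(); print(s["time"],s["ee_pos"],s["ft_force"])
d=snapshot("side"); e=snapshot("top")
a=cv2.resize(d["pixels"][100:310,200:410,::-1],None,fx=1.9,fy=1.9,interpolation=cv2.INTER_CUBIC)
b=cv2.resize(e["pixels"][100:310,160:370,::-1],None,fx=1.9,fy=1.9,interpolation=cv2.INTER_CUBIC)
cv2.imwrite("pics/p7.png",np.hstack([a,b]))
y=np.radians(-7.02); ex=np.array([np.cos(y),np.sin(y)]); ey=np.array([-np.sin(y),np.cos(y)]); C=np.array([.6306,.2177])
for c in caps(e):
    p=c[1]
    if .4<p[0]<.78 and -.4<p[1]<.36:
        r=p[:2]-C; print(c[0],p,c[3],"tray",(r@ex).round(3),(r@ey).round(3))
```

```text
26.95 [ 0.46260328 -0.05402038  0.3203412 ] [ 0.26305406 -0.06849365  1.16083013]
[388. 119.] [ 0.7642 -0.1485  0.1448] [173. 172. 171.] tray 0.177 -0.347
[190. 151.] [0.6871 0.2945 0.1491] [167. 166. 165.] tray 0.047 0.083
[226. 156.] [0.6775 0.2145 0.1496] [54. 47. 47.] tray 0.047 0.003
[263. 163.] [0.6608 0.1324 0.1494] [171. 172. 169.] tray 0.04 -0.081
[184. 191.] [0.5984 0.3058 0.1493] [170. 169. 168.] tray -0.043 0.084
[220. 196.] [0.5881 0.2258 0.1492] [55. 48. 48.] tray -0.043 0.003
[258. 199.] [0.581  0.1401 0.1494] [172. 172. 170.] tray -0.04 -0.083
[356. 207.] [ 0.5652 -0.0772  0.1446] [50. 51. 58.] tray -0.029 -0.301
[464. 266.] [ 0.438  -0.315   0.1445] [37. 39. 39.] tray -0.126 -0.552
```

View pics/p7.png

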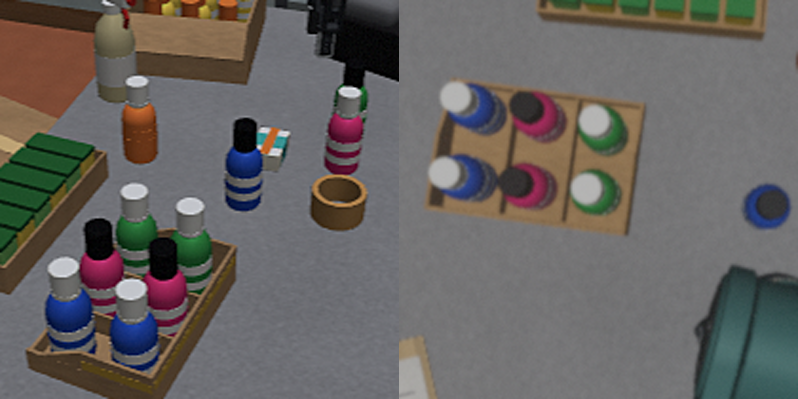

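All six bottles stand in the tray at the same cap height (149 mm), and the fronts have not moved. The look-alikes are standing, and the pink/white one shows in the side view. Handing in.

Run:
```python
from cell import *
print(close_job())
```

```text
the job is handed in; nothing more can be done
None
```

I stood the green/white, blue/white and pink/black bottles behind their twins in the tray, lowering each until the wrist force showed its foot on the floor before letting go. The job was handed in at about 27 s of the 80 s limit.

- **Placed bottles:** in the last top view all six tray caps are at the same height (about 149 mm). The new ones are 40–43 mm behind the tray centre and within 3 mm of their lane centre lines. The side view shows them upright.
- **Bottles already in the tray:** they are within 0.5 mm of where they started.
- **Look-alikes:** blue/black, green/black and the orange/white bottle measured unmoved. The arm hid the pink/white bottle from the last top view, so I checked it only in the side view, where it stands in place.
- **What was off:** at the blue and pink grasps the tool sat about 6 mm off the cap in y. The fingers pulled those two bottles to centre, and I allowed for the remaining offset when placing them. The tool also picked up about 1° of tilt by the third bottle, with no visible effect.

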